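Count to the third gap and push the cheese home

ROBOT

A 7-joint arm with a two-finger parallel gripper is mounted at the origin on the work surface. World frame = base frame: x ahead of the robot, y to its left, z up, the work surface at z = 0. Lengths are in m, angles in rad, forces in N, time in s.
With the tool pointing down it reaches from about 0.4 to 0.9 m from the base axis. Payload 5.5 kg.
Tool frame: the origin (TCP) lies on the centre line of the jaws, within the pads' length; the fingertips stand 17 mm ahead of it and the grasp point (between the pads) lies 2 mm behind it; z points along the fingers, y is the line along which they close (so a half turn about z gives the same grasp; the last joint's range is limited). The gripper opens to 85 mm and grips with 20 to 120 N. Pads are 22 mm wide; open, the fingers measure 114 mm over their backs; the gripper's body (76 mm by 85 mm) begins 54 mm behind the grasp point. The pads swing forward as they close: fully open they stand 13 mm farther back than shut.
Start: joints at [-1.01, 0.501, -0.427, 1.55, 0.221, 1.138, -0.21], TCP at [0.191, 0.621, 0.217] pointing down, gripper open.
Joint ranges: [-2.88, 2.88], [-0.31, 2.03], [-1.54, 1.56], [0.2, 2.42], [-1.41, 4.55], [0.19, 2.02], [-2.57, 2.57]. Speed limits (rad/s): [2.57, 2.57, 3.14, 3.14, 3.14, 3.14, 3.14].

INTERFACE

Orientations are given as a unit quaternion [w, x, y, z].
In Python, from station import env, get_image, camera_params gives the robot as it stands.
- The arm moves only by the tool carry_out, never from a script. Its argument "deltas" is a list of rows, each a list of 7 numbers: the shift along the tool's x, y, z in m, then the turn, a rotation vector about the tool's x, y, z in rad, then the closure, from 0 (fully open) to 1 (shut). In form: [[dx, dy, dz, ax, ay, az, gripper], ...]. A call has 1 to 12 rows; each row shifts and turns the commanded pose from where the row before left it, along the tool's axes as they then stand; what a row does not reach is not made up. A row lasts 1/8 s, in which the tool goes at most 62.5 mm and 10.7 degrees, less where a joint would pass 70% of its speed; a pose out of reach is approached as far as the arm can. A call with a gripper value outside its range is refused whole. The fingers move at their own pace and stop on an object; "force" is the grip in N (left out, the last holds). Time passes only in rows, so rows that do not move let the fingers close. It gives the time, the measured TCP pose, the force, the opening and the grip force at its end, in the units of the state.
- env.read_state(): the state, without advancing time (a new reading comes with each control period).
- get_image(name): name is "side" or "top"; returns the picture (384x512x3 uint8, blue, green, red); there is no depth.
- camera_params(name): a dict with "camera_matrix" (3x3 intrinsics, pixels), "eye" and "rotation" of the camera in the world. Camera axes: x right, y up, looking along -z (the intrinsics and any distortion apply to the point x, -y, -z); pixel columns grow to the right and rows downward; lengths in m; the calibration is good to about 2 mm. A picture is of the moment at which its call begins. camera_params takes no time and is no camera call.
- env.finish_job(): hands the job in; it is judged then, once.
The state is a dict: "t": time; "joint_pos": joint angles; "qd": joint speeds; "joint_torque": joint torques, N m; "eef_pos": TCP position; "tcp_rot": TCP orientation; "ft_force": force on the tool from outside, world axes, zero at the start; "ft_torque": the same for the moment, N m; "opening": finger opening in m; "grip_force": force on a finger pad.
Only numpy, scipy, OpenCV 4.12 (cv2) and the standard library are available. Lean on these libraries where they do the work, as an engineer would, in place of code of your own. Each camera call takes 0.05 s, during which the arm holds its last target. There are 200 camera calls.

TASK

Starting at the end of the rack marked by the white date tag, count gaps with one fingertip along the top of the back rail: touch the rail's top behind the first, then the second, then the third gap, and do not touch the rail's top beyond the third. Then push the small round cheese that lies in front of the rack along the worktop into that third gap, fully home against the back rail, and leave it lying there. Only push it, gently: do not lift or squeeze it, and leave everything else where it is.

Things in the scene. Friction and masses are not known exactly. Their poses are not given: they have to be found in the camera images.
- rack: Fixed wooden rack, six lanes (gaps) open to the robot. Origin on the worktop at mid-length; x points into the lanes, y left along the rail. Seven dividers, 6 mm thick, 36 mm high, from x=-30 mm (mouths) to +30 mm. Gaps 58 mm wide, centres at y=160, 96, 32, -32, -96, -160 mm, floored by the worktop itself. Back rail x=30 to 54 mm closes them; flat top at z=50 mm.
- tag: Fixed date tag marking the end from which gaps are counted: dark wooden foot 30 x 30 x 18 mm, thin rod and upright blank white plate 40 mm wide, 100 mm tall in all. Stands 40 mm beyond the left or the right end of the back rail, in line with it; origin under the foot. At the other end stands a like foot without rod and plate, which means nothing.
- cheese_centre (a point): Centre (half-way up) of the small round cheese to be pushed: an upright firm disc 46 mm in diameter and 30 mm high, about 0.08 kg, lying flat and loose on the worktop in front of the rack (on the robot's side). The only loose cheese of this size outside the rack.
- cheese: The same cheese; origin at the centre of its underside, z axis up when it lies flat.
- cheese_b_centre (a point): Bystander: a like cheese already lying in the second gap from the left; its centre. Leave alone.
- cheese_c_centre (a point): Bystander: a like cheese already lying in the gap at the right end; its centre. Leave alone.
- loaf: Bystander: pale brick-shaped cheese 100 x 50 x 40 mm, on the left in front of the rack; origin at the centre of its underside.
- brush: Bystander: brush lying on the right in front of the rack.
- jar: Bystander: closed jar 70 mm wide, 100 mm tall, left of the rack; origin under its centre.
- bowl: Bystander: white bowl 120 mm wide, 50 mm tall, right of the rack; origin under its centre.
- spatula: Bystander: spatula lying far on the left.
- cap1: Top piece of the back rail behind gap 1 counting from the LEFT (+y) end, whichever end the tag is at: fixed wooden block 24 x 58 x 14 mm. Origin at the middle of its top face, 50 mm above the worktop. Notches 6 mm wide in the rail's top, in line with the dividers, part it from its neighbours.
- cap2: Top piece of the back rail behind gap 2 counting from the LEFT (+y) end, whichever end the tag is at: fixed wooden block 24 x 58 x 14 mm. Origin at the middle of its top face, 50 mm above the worktop. Notches 6 mm wide in the rail's top, in line with the dividers, part it from its neighbours.
- cap3: Top piece of the back rail behind gap 3 counting from the LEFT (+y) end, whichever end the tag is at: fixed wooden block 24 x 58 x 14 mm. Origin at the middle of its top face, 50 mm above the worktop. Notches 6 mm wide in the rail's top, in line with the dividers, part it from its neighbours.
- cap4: Top piece of the back rail behind gap 4 counting from the LEFT (+y) end, whichever end the tag is at: fixed wooden block 24 x 58 x 14 mm. Origin at the middle of its top face, 50 mm above the worktop. Notches 6 mm wide in the rail's top, in line with the dividers, part it from its neighbours.
- cap5: Top piece of the back rail behind gap 5 counting from the LEFT (+y) end, whichever end the tag is at: fixed wooden block 24 x 58 x 14 mm. Origin at the middle of its top face, 50 mm above the worktop. Notches 6 mm wide in the rail's top, in line with the dividers, part it from its neighbours.
- cap6: Top piece of the back rail behind gap 6 counting from the LEFT (+y) end, whichever end the tag is at: fixed wooden block 24 x 58 x 14 mm. Origin at the middle of its top face, 50 mm above the worktop. Notches 6 mm wide in the rail's top, in line with the dividers, part it from its neighbours.
Mind the look-alikes: they are no part of the job. Of the things like the tag, leave any that is purple; of the rest the smaller one is meant. Leave any turquoise look-alike of the cheese alone.

How it is judged:
By the outcome, as a careful person would: the job done as asked, in the order asked, and still so for the second after the job is handed in, with the robot touching nothing.
It also fails if it takes over 61 s, if anything falls off the work surface, if the arm or the gripper's body presses on something with over 40 N, if the wrist force passes 120 N, or if a joint passes its speed limit or range.

## Working session

There is one attempt and no reset: what is moved stays moved. The work goes in short steps, Python scripts to look and compute and a tool call to move; the robot and the scene stay as the last step left them, time stands still between calls to the robot, and variables do not carry over. Pictures are saved under pics/ and viewed, at most 10 in all, crops included, and the job is handed in when it is done.

Besides the shell and the picture viewer there is one more tool, called as name(argument=value, ...) on one line, values as JSON. carry_out: Moves the arm, as the interface text tells. Its arguments: {"type":"object","properties":{"deltas":{"type":"array","items":{"type":"array","items":{"type":"number"}}},"force":{"type":"number"}},"required":["deltas"]}

```bash
mkdir -p pics
python3 - <<'E'
from station import env,get_image,camera_params
import cv2
for n in("top","side"):
    cv2.imwrite(f"pics/{n}0.png",get_image(n)); p=camera_params(n); print(n,p)
print(env.read_state())
E
```

```text
top {'camera_matrix': array([[360.24892054,   0.        , 254.85603574],
       [  0.        , 360.24892054, 198.22076398],
       [  0.        ,   0.        ,   1.        ]]), 'eye': array([0.39925432, 0.04021639, 0.9774901 ]), 'rotation': array([-0.69931778, -0.05526273,  0.05153515,  0.71080574])}
side {'camera_matrix': array([[442.35361537,   0.        , 254.539219  ],
       [  0.        , 442.35361537, 191.09874697],
       [  0.        ,   0.        ,   1.        ]]), 'eye': array([0.21869227, 0.99898781, 0.98207235]), 'rotation': array([-0.14498543, -0.06708443,  0.40378981,  0.90079559])}
{'t': 0.1, 'joint_pos': array([-1.00980443,  0.50179407, -0.42682063,  1.55134268,  0.22080708,
        1.13831612, -0.21032205]), 'qd': array([-0.00097429,  0.00052383, -0.00064553, -0.00393612,  0.00015961,
        0.00202324, -0.00153453]), 'joint_torque': array([-1.09842623e-02, -5.70811129e+01, -5.83898798e+00, -2.81743330e+01,
        1.03081082e-02,  5.81089364e-03, -3.23717450e-05]), 'eef_pos': array([0.19055402, 0.62075246, 0.21624035]), 'tcp_rot': array([-1.67372855e-04,  1.48326435e-01,  9.88938045e-01, -8.85726103e-04]), 'ft_force': array([ 5.61915212e-04, -2.21285920e-01, -7.54381470e-01]), 'ft_torque': array([-0.03540242, -0.01072579, -0.01541076]), 'grip_force': 0.0, 'opening': 0.08563712025617336}
```

View pics/top0.png

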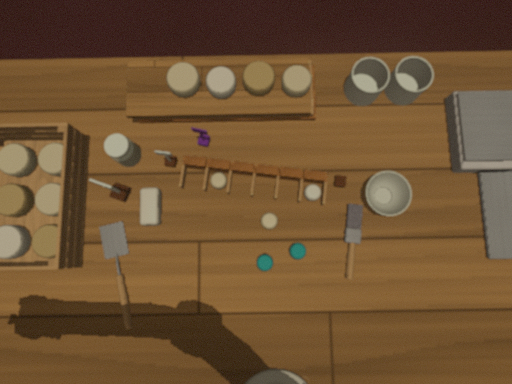

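View pics/side0.png

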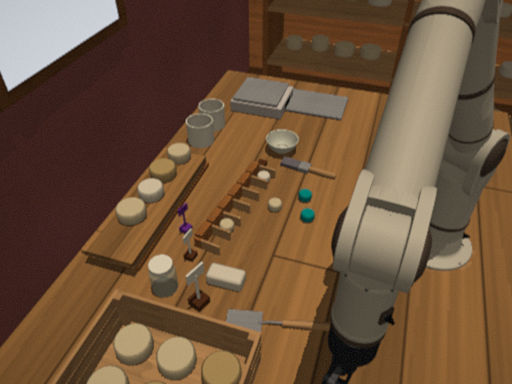

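The top view shows the small white tag by the rack's left end (about 170,160), with a purple look-alike at (203,140) and a larger one at (120,192). The plain foot is on the right at (340,181). Gaps therefore count from the left, and the third lies between the dividers at (230,178) and (253,182). The cheese is at (270,221), and the turquoise ones are at (265,262) and (298,251). The side view agrees.

```bash
cat > h.py <<'E'
import numpy as np,cv2
from scipy.spatial.transform import Rotation as R
from station import env,get_image,camera_params
def cam(n):
    p=camera_params(n);q=p['rotation'];return p['camera_matrix'],p['eye'],R.from_quat(np.r_[q[1:],q[0]]).as_matrix()
def ray(n,uv,z):
    K,e,M=cam(n);d=np.linalg.inv(K)@[uv[0],uv[1],1];d=M@(d*[1,-1,-1]);return e+d*(z-e[2])/d[2]
def proj(n,P):
    K,e,M=cam(n);c=(M.T@(np.array(P)-e))*[1,-1,-1];c=K@c;return c[:2]/c[2]
E
python3 - <<'E'
from h import *
im=cv2.imread('pics/top0.png')
c=im[145:275,150:360]
cv2.imwrite('pics/c1.png',cv2.resize(c,None,fx=3.8,fy=3.8,interpolation=cv2.INTER_CUBIC))
hsv=cv2.cvtColor(im,cv2.COLOR_BGR2HSV)
for p in[(195,161),(245,168),(218,181),(270,221),(313,192),(250,200),(170,161),(229,180)]:print(p,im[p[1],p[0]],hsv[p[1],p[0]])
m=((hsv[...,2]>140)&(hsv[...,1]<140)).astype('u1')
n,l,s,ce=cv2.connectedComponentsWithStats(m)
for i in range(1,n):
    if s[i,4]>20 and 150<ce[i,0]<360 and 130<ce[i,1]<280:print('pale',ce[i],s[i],ray('top',ce[i],.03))
m=((hsv[...,0]<=11)&(hsv[...,1]>150)&(hsv[...,2]>60)).astype('u1')
n,l,s,ce=cv2.connectedComponentsWithStats(m)
for i in range(1,n):
    if s[i,4]>25 and 150<ce[i,0]<360 and 130<ce[i,1]<280:print('red',ce[i],s[i],ray('top',ce[i],.05))
E
```

```text
(195, 161) [ 49  86 132] [ 13 160 132]
(245, 168) [ 35  82 128] [ 15 185 128]
(218, 181) [121 155 170] [ 21  74 170]
(270, 221) [123 157 174] [ 20  75 174]
(313, 192) [143 169 175] [ 24  47 175]
(250, 200) [ 48  90 123] [ 17 155 123]
(170, 161) [49 66 83] [ 15 104  83]
(229, 180) [ 62 105 141] [ 16 143 141]
pale [162.03125 151.3125 ] [155 150  15   4  32] [0.6768692  0.29439958 0.03      ]
pale [217.83536585 179.62195122] [211 173  15  14 164] [0.5957788  0.14260957 0.03      ]
pale [251.95652174 186.26086957] [251 178   3  16  23] [0.57611134 0.05131996 0.03      ]
pale [276.67857143 187.5       ] [275 179   4  18  28] [ 0.5716226  -0.01467194  0.03      ]
pale [300.52173913 191.08695652] [299 183   4  17  23] [ 0.56082756 -0.07796979  0.03      ]
pale [312.63372093 191.52325581] [306 185  15  14 172] [ 0.55910251 -0.11017897  0.03      ]
pale [324.61904762 193.23809524] [324 184   3  19  21] [ 0.55393392 -0.14186999  0.03      ]
pale [269.         220.22857143] [262 213  15  15 175] [0.48434997 0.00773648 0.03      ]
pale [350.94915254 260.26271186] [349 243   5  36 118] [ 0.37705835 -0.20202136  0.03      ]
```

View pics/c1.png

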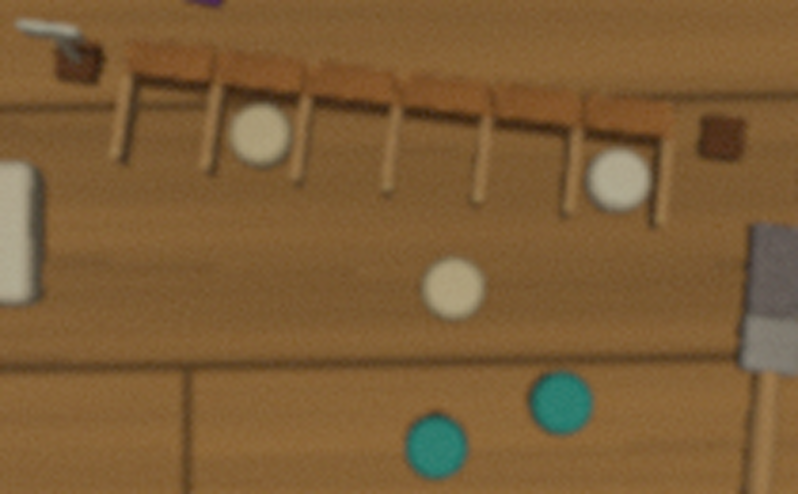

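The enlarged crop gives the seven divider mouths, from (118,158) to (657,225), and the rail-top corners. From these I can fit the rack pose.

```bash
cat > fit.py <<'E'
from h import *
def w(u,v,z): return ray('top',((u+.5)/3.8-.5+150,(v+.5)/3.8-.5+145),z)[:2]
D=[(118,158),(208,170),(296,182),(387,192),(478,202),(568,213),(657,225)]
ob=[(-.030,.192-.064*i) for i in range(7)];W=[w(u,v,.036) for u,v in D]
for (u,v),o in zip([(133,40),(129,72),(672,103),(668,136)],[(.054,.195),(.030,.195),(.054,-.195),(.030,-.195)]):
    ob.append(o);W.append(w(u,v,.05))
ob=np.array(ob);W=np.array(W)
a=ob-ob.mean(0);b=W-W.mean(0)
th=np.arctan2((a[:,0]*b[:,1]-a[:,1]*b[:,0]).sum(),(a*b).sum())
Rm=np.array([[np.cos(th),-np.sin(th)],[np.sin(th),np.cos(th)]]);t=W.mean(0)-Rm@ob.mean(0)
rack=lambda x,y:Rm@[x,y]+t
E
python3 - <<'E'
from fit import *
print('th',th,np.degrees(th),'t',t);print(np.round((W-(ob@Rm.T+t))*1e3,1).tolist())
for i in range(6):print('cap',i+1,rack(.042,.16-.064*i))
im=cv2.imread('pics/top0.png');c=ray('top',(269,220.2),.03)[:2];print('cheese',c,'in rack',Rm.T@(c-t))
# side check
s=cv2.imread('pics/side0.png');hsv=cv2.cvtColor(s,cv2.COLOR_BGR2HSV);m=((hsv[...,2]>130)&(hsv[...,1]<110)).astype('u1')
n,l,st,ce=cv2.connectedComponentsWithStats(m)
for i in range(1,n):
    if 260<ce[i,0]<290 and 190<ce[i,1]<220 and st[i,4]>20:print('side cheese',ce[i],st[i],ray('side',ce[i],.02))
for x,y in[(c[0],c[1])]:print(proj('side',(x,y,.02)))
for i in (0,2,5):print(proj('side',(*rack(.042,.16-.064*i),.05)))
print('goal',rack(.007,.032))
E
```

```text
th -0.13837863810704384 -7.928511938301796 t [0.58084505 0.04889237]
[[0.7, -2.3], [-0.0, -2.0], [-0.8, -0.2], [-0.1, -0.2], [0.7, 0.0], [0.7, 1.2], [0.1, 3.2], [-1.8, -5.9], [-1.0, -6.7], [0.4, 6.2], [1.0, 6.7]]
cap 1 [0.64451355 0.20156955]
cap 2 [0.63568556 0.13818133]
cap 3 [0.62685756 0.07479311]
cap 4 [0.61802957 0.01140489]
cap 5 [ 0.60920157 -0.05198333]
cap 6 [ 0.60037358 -0.11537155]
cheese [0.48442541 0.00773484] in rack [-0.08982079 -0.05406397]
side cheese [274.62376238 202.08910891] [268 198  14  10 101] [0.48567745 0.00455233 0.02      ]
[274.71831401 202.82393627]
[203.24472066 226.93781633]
[224.74900234 200.03848874]
[252.40435529 165.44489431]
goal [0.59219213 0.07962092]
```

```bash
cat >> fit.py <<'E'
def go(xr,yr,z,yawy):  # yawy: rack-frame angle (deg) of tool y
    s=env.read_state();q=s['tcp_rot'];M=R.from_quat(np.r_[q[1:],q[0]])
    d=np.r_[rack(xr,yr),z]-s['eef_pos'];a=th+np.radians(yawy)
    y=np.array([np.cos(a),np.sin(a),0]);zz=np.array([0,0,-1.]);x=np.cross(y,zz)
    T=R.from_matrix(np.c_[x,y,zz])
    e=Rm.T@(s['eef_pos'][:2]-t)
    print('t',round(s['t'],2),'rack pos',e.round(4),'z',s['eef_pos'][2].round(4),'open',round(s['opening'],4),'F',s['ft_force'].round(2))
    print(' shift tool',M.inv().apply(d).round(4),'turn',(M.inv()*T).as_rotvec().round(3),'shift after turn',T.inv().apply(d).round(4),'j',s['joint_pos'].round(2))
E
python3 -c "
from fit import *
go(.014,.16,.15,0)"
```

```text
t 0.1 rack pos [-0.4654  0.5126] z 0.2162 open 0.0856 F [ 0.   -0.22 -0.75]
 shift tool [-0.5293 -0.2719  0.0667] turn [-2.000e-03  1.000e-03  1.411e+00] shift after turn [-0.3526  0.4794  0.0662] j [-1.01  0.5  -0.43  1.55  0.22  1.14 -0.21]
```

carry_out(deltas=[[-0.035,-0.018,0,0,0,0,0.5],[-0.035,-0.018,0,0,0,0.1,0.5],[-0.037,-0.014,0,0,0,0.1,0.5],[-0.039,-0.01,0,0,0,0.1,0.5],[-0.039,-0.006,0,0,0,0.1,0.5],[-0.039,-0.002,0,0,0,0.1,0.5],[-0.039,0.002,0,0,0,0.1,0.5],[-0.039,0.006,0,0,0,0.1,0.5],[-0.039,0.01,0,0,0,0.1,0.5],[-0.037,0.014,0,0,0,0.1,0.5],[-0.035,0.018,0,0,0,0.1,0.5],[0,0,0,0,0,0.1,0.5]])

```text
t: 1.6
eef_pos: [0.5124, 0.3205, 0.2168]
tcp_rot: [0.001, 0.648, 0.762, -0.0]
ft_force: [-1.2, 0.7, -0.5]
opening: 0.0429
grip_force: 0.0
```

```bash
python3 -c "
from fit import *
go(.014,.16,.12,0)"
```

```text
t 1.6 rack pos [-0.1052  0.2596] z 0.2168 open 0.0429 F [-1.18  0.7  -0.46]
 shift tool [-0.1301  0.0844  0.0971] turn [0.001 0.002 0.3  ] shift after turn [-0.0996  0.1192  0.0968] j [-0.54  0.39 -0.09  1.68  0.04  1.07 -0.48]
```

carry_out(deltas=[[-0.03,0.02,0,0,0,0,0.5],[-0.03,0.02,0,0,0,0,0.5],[-0.03,0.02,0,0,0,0,0.5],[-0.03,0.02,0,0,0,0,0.5],[-0.01,0.004,0.01,0,0,0.15,0.5],[0,0,0.03,0,0,0.15,0.5],[0,0,0.03,0,0,0,0.5],[0,0,0.027,0,0,0,0.5],[0,0,0,0,0,0,0.5]])

```text
t: 2.72
eef_pos: [0.6119, 0.2103, 0.1173]
tcp_rot: [-0.001, 0.751, 0.66, -0.003]
ft_force: [0.7, -0.3, 0.7]
opening: 0.0426
grip_force: 0.0
```

Run:
```python
from fit import *
go(.014,.16,.075,0)
im=get_image('top')
cv2.imwrite('pics/t2.png',cv2.resize(im[130:260,150:310],None,fx=4,fy=4,interpolation=cv2.INTER_CUBIC))
im=get_image('side')
cv2.imwrite('pics/s2.png',cv2.resize(im[120:280,130:330],None,fx=3.5,fy=3.5,interpolation=cv2.INTER_CUBIC))
```

```text
t 2.73 rack pos [0.0085 0.1642] z 0.1173 open 0.0426 F [ 0.69 -0.27  0.68]
 shift tool [-0.0041  0.0057  0.0423] turn [-0.005  0.003  0.01 ] shift after turn [-0.0042  0.0055  0.0423] j [-0.39  0.57  0.02  1.65 -0.01  0.93 -0.49]
```

View pics/s2.png

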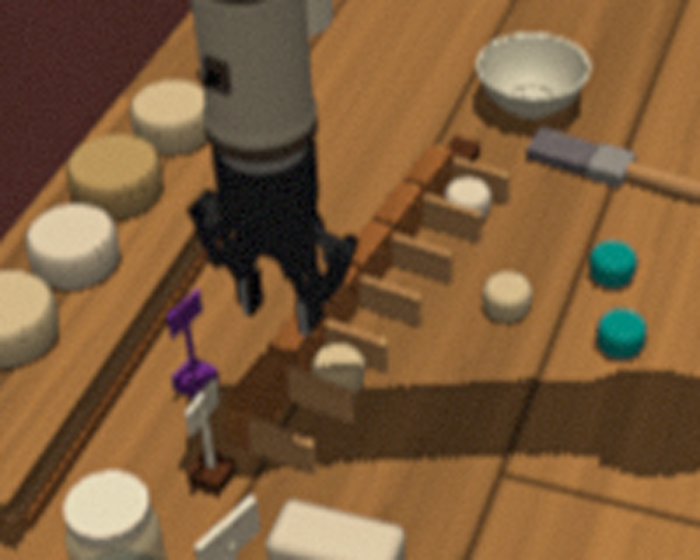

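The side view shows the gripper over the left end, with its rear finger above the rail behind gap 1 and clear of the tags. I'll descend now.

carry_out(deltas=[[-0.004,0.0055,0.01,0,0,0,0.5],[0,0,0.015,0,0,0,0.5],[0,0,0.015,0,0,0,0.5],[0,0,0.003,0,0,0,0.5],[0,0,0.003,0,0,0,0.5],[0,0,0.001,0,0,0,0.5],[0,0,0,0,0,0,0.5]])

```text
t: 3.7
eef_pos: [0.6191, 0.207, 0.0735]
tcp_rot: [0.0, 0.751, 0.661, 0.0]
ft_force: [0.9, 1.1, 0.8]
opening: 0.0427
grip_force: 0.0
```

carry_out(deltas=[[0,0,0.002,0,0,0,0.5],[0,0,0.002,0,0,0,0.5],[0,0,0.002,0,0,0,0.5],[0,0,0.001,0,0,0,0.5],[0,0,0,0,0,0,0.5]])

```text
t: 4.32
eef_pos: [0.6187, 0.2068, 0.066]
tcp_rot: [-0.0, 0.751, 0.661, -0.0]
ft_force: [-0.2, 0.2, -0.3]
opening: 0.0427
grip_force: 0.0
```

carry_out(deltas=[[0,0,0.001,0,0,0,0.5],[0,0,0.001,0,0,0,0.5],[0,0,0,0,0,0,0.5]])

```text
t: 4.7
eef_pos: [0.6187, 0.2068, 0.0641]
tcp_rot: [-0.0, 0.751, 0.661, -0.0]
ft_force: [-0.6, -0.4, 0.0]
opening: 0.0426
grip_force: 0.0
```

carry_out(deltas=[[0,0,0.001,0,0,0,0.5],[0,0,0.001,0,0,0,0.5],[0,0,0,0,0,0,0.5]])

```text
t: 5.08
eef_pos: [0.6187, 0.2068, 0.062]
tcp_rot: [-0.0, 0.751, 0.661, -0.0]
ft_force: [-0.2, 0.1, 0.1]
opening: 0.0427
grip_force: 0.0
```

carry_out(deltas=[[0,0,0.001,0,0,0,0.5],[0,0,0.001,0,0,0,0.5],[0,0,0,0,0,0,0.5]])

```text
t: 5.45
eef_pos: [0.6187, 0.2068, 0.06]
tcp_rot: [-0.0, 0.751, 0.661, -0.0]
ft_force: [0.2, -0.1, 0.3]
opening: 0.0426
grip_force: 0.0
```

carry_out(deltas=[[0,0,0.001,0,0,0,0.5],[0,0,0.001,0,0,0,0.5],[0,0,0,0,0,0,0.5]])

```text
t: 5.82
eef_pos: [0.6187, 0.2068, 0.058]
tcp_rot: [-0.0, 0.751, 0.661, -0.0]
ft_force: [0.1, -0.2, 0.4]
opening: 0.0426
grip_force: 0.0
```

Still no contact, so I'll check where the finger is.

Run:
```python
from fit import *
go(.014,.16,.055,0)
im=get_image('side')
a=cv2.resize(im[170:270,150:270],None,fx=6,fy=6,interpolation=cv2.INTER_CUBIC)
for p in [(*rack(.042,.16),.05),(*rack(.030,.16),.05),(*rack(.054,.16),.05)]:
    u=proj('side',p);cv2.circle(a,tuple(int(v) for v in (u-[150,170])*6),3,(0,255,0),-1)
cv2.imwrite('pics/s3.png',a)
```

```text
t 5.83 rack pos [0.0157 0.1616] z 0.058 open 0.0426 F [ 0.1  -0.21  0.43]
 shift tool [-0.0016 -0.0017  0.0031] turn [-0.     0.     0.011] shift after turn [-0.0016 -0.0017  0.003 ] j [-0.38  0.65  0.02  1.67 -0.01  0.83 -0.48]
```

View pics/s3.png

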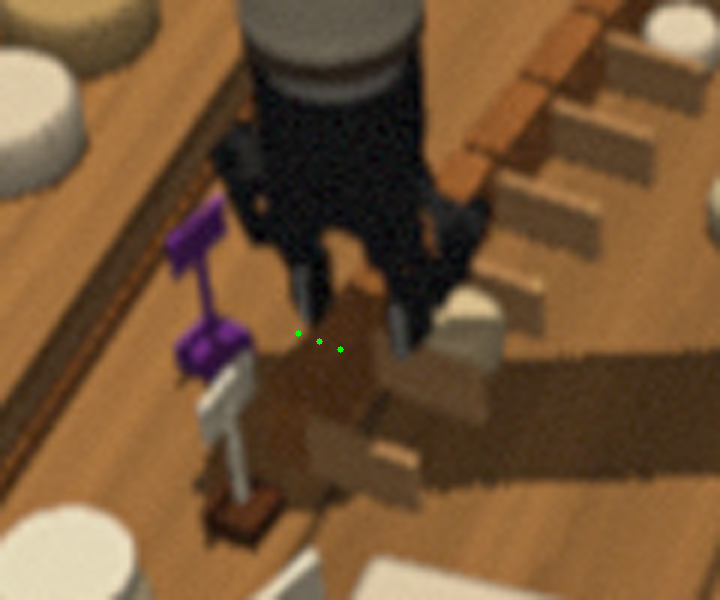

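The rear fingertip, at about (312,325), sits just above the rail-top marks at (298–340,333–349). It is well aligned and still a few mm short, so I'll continue down.

carry_out(deltas=[[-0.001,-0.001,0.001,0,0,0,0.5],[0,0,0.001,0,0,0,0.5],[0,0,0.001,0,0,0,0.5],[0,0,0,0,0,0,0.5]])

```text
t: 6.38
eef_pos: [0.6176, 0.2059, 0.055]
tcp_rot: [-0.0, 0.751, 0.661, -0.0]
ft_force: [0.3, -0.5, 0.1]
opening: 0.0425
grip_force: 0.0
```

carry_out(deltas=[[0,0,0.001,0,0,0,0.5],[0,0,0.001,0,0,0,0.5],[0,0,0,0,0,0,0.5]])

```text
t: 6.75
eef_pos: [0.6176, 0.2059, 0.053]
tcp_rot: [-0.0, 0.751, 0.661, -0.0]
ft_force: [-0.7, -0.2, -0.2]
opening: 0.0427
grip_force: 0.0
```

Run:
```python
from fit import *
go(.014,.16,.055,0)
for o in(-.028,.028):
  for z in(.04,.05,.06,.07): print(o,z,((proj('side',(*rack(.0157+o,.1616),z))-[150,170])*6).round(0))
for z in (.06,.08): print('dividers',[((proj('side',(*rack(-.03,y),.036))-[150,170])*6).round() .tolist() for y in(.192,.128,.064)]);break
im=get_image('side')
a=cv2.resize(im[185:245,175:255],None,fx=9,fy=9,interpolation=cv2.INTER_CUBIC)
a=cv2.convertScaleAbs(a,alpha=2.2)
for p in [(*rack(.030,.189),.05),(*rack(.054,.189),.05),(*rack(.03,.131),.05),(*rack(.054,.131),.05)]:
    u=proj('side',p);cv2.circle(a,tuple(int(v) for v in (u-[175,185])*9),3,(0,255,0),-1)
cv2.imwrite('pics/s4.png',a)
```

```text
t 6.75 rack pos [0.0147 0.1606] z 0.053 open 0.0427 F [-0.7  -0.24 -0.2 ]
 shift tool [-0.0006 -0.0007 -0.002 ] turn [-0.     0.     0.011] shift after turn [-0.0006 -0.0007 -0.002 ] j [-0.37  0.65  0.02  1.67 -0.01  0.82 -0.48]
-0.028 0.04 [417. 394.]
-0.028 0.05 [415. 380.]
-0.028 0.06 [414. 366.]
-0.028 0.07 [413. 351.]
0.028 0.04 [316. 357.]
0.028 0.05 [315. 343.]
0.028 0.06 [313. 328.]
0.028 0.07 [311. 314.]
dividers [[418.0, 455.0], [483.0, 366.0], [544.0, 282.0]]
```

View pics/s4.png

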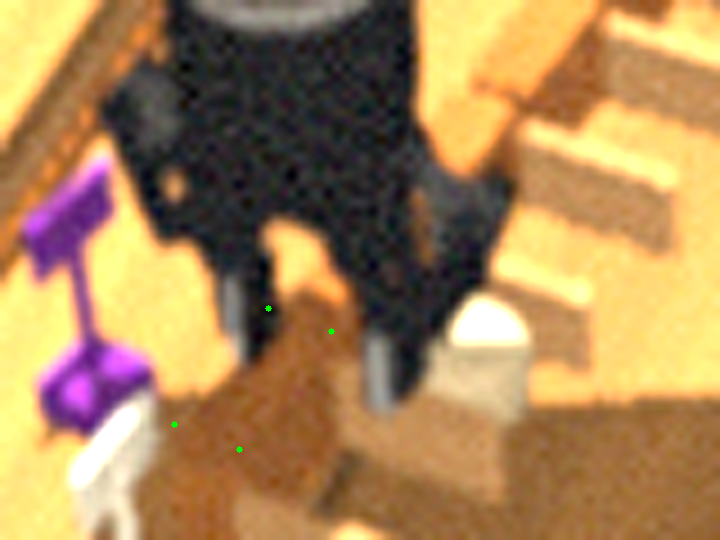

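The fingertip appears to be cut off by the rail's back edge, so the finger may be behind the rail. I'll check the rack fit against both clean starting pictures.

Run:
```python
from fit import *
out=[]
for n,(x0,y0,w_,h_),f in(('side',(185,155,130,100),6),('top',(150,140,195,65),4)):
    im=cv2.imread(f'pics/{n}0.png');a=cv2.resize(im[y0:y0+h_-(50 if n=='side' and 0 else 0),x0:x0+w_],None,fx=f,fy=f,interpolation=cv2.INTER_CUBIC)
    a=cv2.convertScaleAbs(a,alpha=1.6)
    P=[(x,y,.05) for y in(.189,.131,.125,.067,.061,.003,-.189) for x in(.03,.054)]+[(-.03,.192-.064*i,.036) for i in range(7)]
    for x,y,z in P:
        u=(proj(n,(*rack(x,y),z))-[x0,y0]+.5)*f;cv2.circle(a,tuple(int(v) for v in u),2,(0,255,0),-1)
    out.append(a)
W_=780
out=[cv2.copyMakeBorder(a,0,0,0,W_-a.shape[1],0) for a in out]
v=np.vstack([out[0][:600],out[1]]);v=cv2.resize(v,None,fx=600/v.shape[0],fy=600/v.shape[0])
cv2.imwrite('pics/o.png',np.hstack([v])); print(v.shape)
```

```text
(600, 544, 3)
```

View pics/o.png

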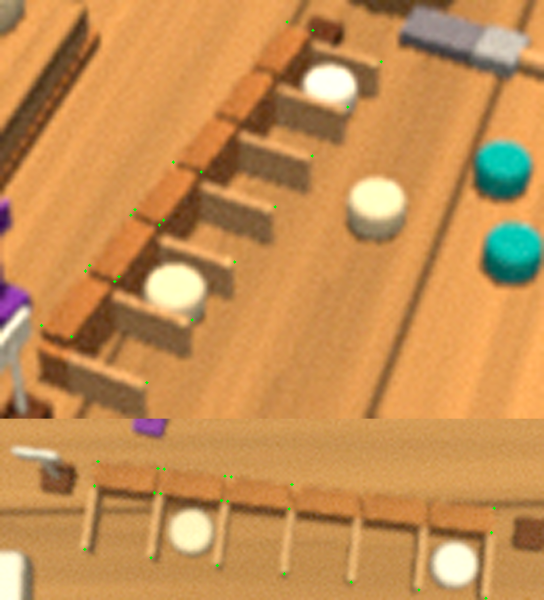

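The fit matches the top view. In the side view the marks sit 1–2 px high, so this fully visible tip is probably still a few mm above the rail. I'll carry on down in small steps.

carry_out(deltas=[[0,0,0.001,0,0,0,0.5],[0,0,0.001,0,0,0,0.5],[0,0,0,0,0,0,0.5]])

```text
t: 7.18
eef_pos: [0.6176, 0.2059, 0.051]
tcp_rot: [-0.0, 0.751, 0.661, -0.0]
ft_force: [-0.4, 0.2, -0.5]
opening: 0.0428
grip_force: 0.0
```

carry_out(deltas=[[0,0,0.001,0,0,0,0.5],[0,0,0.001,0,0,0,0.5],[0,0,0,0,0,0,0.5]])

```text
t: 7.55
eef_pos: [0.6176, 0.2059, 0.0491]
tcp_rot: [-0.0, 0.751, 0.661, -0.0]
ft_force: [0.6, 1.1, -0.1]
opening: 0.0431
grip_force: 0.0
```

carry_out(deltas=[[0,0,0.001,0,0,0,0.5],[0,0,0,0,0,0,0.5]])

```text
t: 7.8
eef_pos: [0.6176, 0.206, 0.0481]
tcp_rot: [-0.0, 0.751, 0.661, -0.0]
ft_force: [0.8, -0.1, -0.6]
opening: 0.043
grip_force: 0.0
```

Run:
```python
from fit import *
s=env.read_state();print(s['ft_torque'],s['joint_torque'],s['ft_force'])
im=get_image('side')
a=cv2.resize(im[195:240,185:245],None,fx=12,fy=12,interpolation=cv2.INTER_CUBIC)
cv2.imwrite('pics/s5.png',cv2.convertScaleAbs(a,alpha=2.5,beta=10))
go(.014,.16,.05,0)
```

```text
[0.04637972 0.02671869 0.01401092] [ 1.24012626e-03 -6.23198748e+01  1.01778779e+00 -2.29894745e+01
  1.03015327e-02 -1.13129447e-02  7.57118733e-05] [ 0.84744986 -0.14494857 -0.55712347]
t 7.85 rack pos [0.0148 0.1606] z 0.0481 open 0.0425 F [-0.39 -0.64 -0.77]
 shift tool [-0.0006 -0.0008 -0.0019] turn [-0.     0.     0.011] shift after turn [-0.0006 -0.0008 -0.0019] j [-0.37  0.66  0.02  1.67 -0.01  0.81 -0.48]
```

View pics/s5.png

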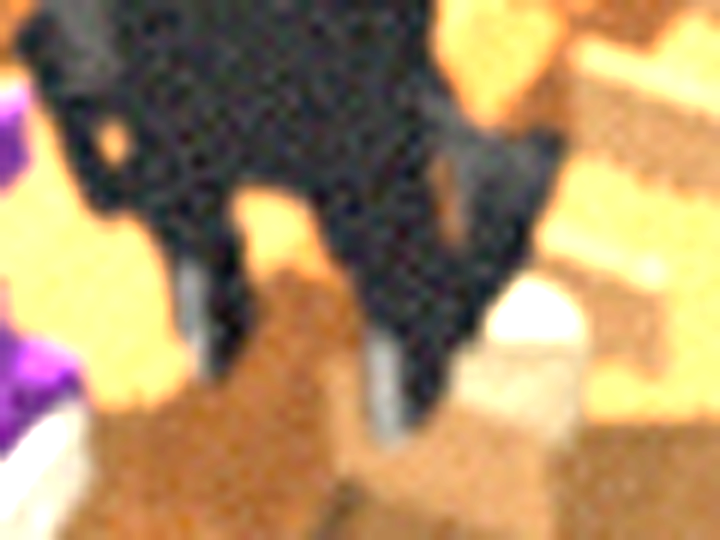

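Both fingertips' columns match my prediction, but their rows put the tips about 15 mm above the rail top. With the fingers half open the tips evidently sit higher than I assumed. I'll move 12 mm away from the tag plate for clearance and go on down.

carry_out(deltas=[[-0.006,0,0,0,0,0,0.5],[-0.006,0,0.001,0,0,0,0.5],[0,0,0.001,0,0,0,0.5],[0,0,0.001,0,0,0,0.5],[0,0,0.001,0,0,0,0.5],[0,0,0,0,0,0,0.5]])

```text
t: 8.6
eef_pos: [0.616, 0.1943, 0.044]
tcp_rot: [-0.0, 0.75, 0.661, -0.0]
ft_force: [0.8, -1.0, -0.5]
opening: 0.0426
grip_force: 0.0
```

carry_out(deltas=[[0,0,0.001,0,0,0,0.5],[0,0,0.001,0,0,0,0.5],[0,0,0.001,0,0,0,0.5],[0,0,0,0,0,0,0.5]])

```text
t: 9.1
eef_pos: [0.616, 0.194, 0.041]
tcp_rot: [-0.0, 0.751, 0.661, -0.0]
ft_force: [0.5, 0.5, -0.2]
opening: 0.0425
grip_force: 0.0
```

Run:
```python
from fit import *
im=get_image('side');h=cv2.cvtColor(im,cv2.COLOR_BGR2HSV)
m=(h[...,1]<100)|(h[...,2]<38)
print('cols 194..230')
for r in range(212,242):print(r,''.join('#' if m[r,c] else '.' for c in range(194,231)))
go(.014,.148,.04,0)
p=env.read_state()['eef_pos'];e=Rm.T@(p[:2]-t)
for o in (.0213,-.0293):
  for z in(.03,.05,.07):print(o,z,proj('side',(*rack(e[0]+o,e[1]+.011),z)).round(1))
```

```text
cols 194..230
212 ......######........#########...#####
213 ......#######.......#########....####
214 .......######.......##########..#####
215 ........######.......################
216 ........######........###############
217 ........######........###############
218 ........#######........#############.
219 ........######..........#############
220 ........#######.........#############
221 .........######.........#############
222 .........#####..........#############
223 .........####...........#############
224 .........###...........##############
225 ..........#.............#############
226 ........................#############
227 ........................#############
228 ........................#####..######
229 ........................####.....####
230 ........................###.........#
231 .....................................
232 .....................................
233 .....................................
234 .....................................
235 .....................................
236 .....................................
237 .....................................
238 .....................................
239 .....................................
240 .....................................
241 .....................................
t 9.15 rack pos [0.0149 0.1486] z 0.0411 open 0.0426 F [ 0.77 -0.06  0.32]
 shift tool [-0.0006 -0.0009  0.0011] turn [-0.     0.     0.011] shift after turn [-0.0006 -0.0009  0.0011] j [-0.36  0.66  0.02  1.69 -0.01  0.79 -0.46]
0.0213 0.03 [205.6 232.2]
0.0213 0.05 [205.  227.5]
0.0213 0.07 [204.5 222.7]
-0.0293 0.03 [220.6 237.9]
-0.0293 0.05 [220.2 233.1]
-0.0293 0.07 [219.8 228.3]
```

Measured tip rows are 225 (rear) and 230 (front), which puts both tips at z≈0.06. That leaves roughly 8–10 mm to the rail.

carry_out(deltas=[[0,0,0.001,0,0,0,0.5],[0,0,0.001,0,0,0,0.5],[0,0,0.001,0,0,0,0.5],[0,0,0.001,0,0,0,0.5],[0,0,0,0,0,0,0.5]])

```text
t: 9.78
eef_pos: [0.6161, 0.194, 0.037]
tcp_rot: [-0.0, 0.751, 0.661, -0.0]
ft_force: [0.3, 0.1, 0.1]
opening: 0.0427
grip_force: 0.0
```

carry_out(deltas=[[0,0,0.001,0,0,0,0.5],[0,0,0.001,0,0,0,0.5],[0,0,0,0,0,0,0.5]])

```text
t: 10.15
eef_pos: [0.6161, 0.194, 0.0351]
tcp_rot: [-0.0, 0.751, 0.661, -0.0]
ft_force: [0.0, -0.5, -0.6]
opening: 0.0427
grip_force: 0.0
```

carry_out(deltas=[[0,0,0.001,0,0,0,0.5],[0,0,0.001,0,0,0,0.5],[0,0,0,0,0,0,0.5]])

```text
t: 10.52
eef_pos: [0.6163, 0.1941, 0.0341]
tcp_rot: [0.0, 0.751, 0.661, 0.0]
ft_force: [-1.9, -1.3, 7.3]
opening: 0.0426
grip_force: 3.3
```

Contact at 7 N. A torque check will show whether the rear finger is what touches.

Run:
```python
from fit import *
s=env.read_state();print(s['ft_force'],s['ft_torque'],s['grip_force'])
tr=Rm.T@s['ft_torque'][:2];fr=Rm.T@s['ft_force'][:2];print('rack torque',tr,'force',fr)
im=get_image('side');h=cv2.cvtColor(im,cv2.COLOR_BGR2HSV)
m=(h[...,1]<100)|(h[...,2]<38)
for r in range(218,240):print(r,''.join('#' if m[r,c] else '.' for c in range(194,231)))
a=np.hstack([cv2.resize(im[190:250,180:240],(600,600),interpolation=cv2.INTER_CUBIC)])
cv2.imwrite('pics/s6.png',cv2.convertScaleAbs(a,alpha=2.5,beta=10))
```

```text
[-1.86456063 -1.30481481  7.30377762] [-0.19031526  0.4171179  -0.07637803] 3.260608031996526
rack torque [-0.2460322   0.38687905] force [-1.66675439 -1.54953472]
218 ........######........##############.
219 ........#######........##############
220 ........#######........##############
221 ........#######.........##########.##
222 ........#######.........#############
223 ........######..........#############
224 .........#####..........#############
225 .........####..........##############
226 .........###............######.######
227 ........................#############
228 ........................######.######
229 ........................#####...#####
230 ........................#####......##
231 ........................####.........
232 .........................##..........
233 .....................................
234 .....................................
235 .....................................
236 .....................................
237 .....................................
238 .....................................
239 .....................................
```

View pics/s6.png

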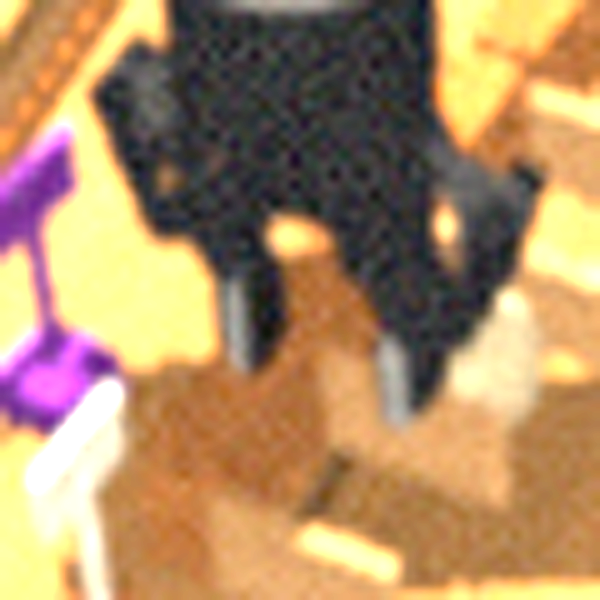

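The picture shows the rear tip at about (255,370), on the rail. The front finger at (405,420) is close to divider 2, so I'll confirm by touching again at the middle of cap 1, clear of that divider.

carry_out(deltas=[[0,0,-0.004,0,0,0,0.5],[0,0,-0.004,0,0,0,0.5],[0.005,-0.001,0,0,0,0,0.5],[0.006,-0.001,0,0,0,0,0.5],[0,0,0.003,0,0,0,0.5],[0,0,0.003,0,0,0,0.5],[0,0,0.001,0,0,0,0.5],[0,0,0.001,0,0,0,0.5],[0,0,0,0,0,0,0.5]])

```text
t: 11.7
eef_pos: [0.6154, 0.2051, 0.0341]
tcp_rot: [-0.0, 0.751, 0.661, -0.0]
ft_force: [-3.8, -0.7, 8.6]
opening: 0.0428
grip_force: 4.2
```

Run:
```python
from fit import *
s=env.read_state();print(s['ft_force'],s['ft_torque'],s['grip_force'])
print('rack torque',Rm.T@s['ft_torque'][:2],'force',Rm.T@s['ft_force'][:2])
go(.014,.16,.0345,0)
```

```text
[-3.84995471 -0.73257577  8.59143876] [-0.12331975  0.7331337   0.00415043] 4.153313461574726
rack torque [-0.22326751  0.70911523] force [-3.71210316 -1.25662591]
t 11.7 rack pos [0.0126 0.1595] z 0.0341 open 0.0428 F [-3.85 -0.73  8.59]
 shift tool [ 0.0005  0.0014 -0.0004] turn [-0.     0.     0.011] shift after turn [ 0.0005  0.0014 -0.0004] j [-0.37  0.68  0.02  1.68 -0.01  0.78 -0.48]
```

The contact height is the same at mid-gap, and the sideways force fits the rear finger's tip, so this is the rail top. On to cap 2.

carry_out(deltas=[[0,0,-0.005,0,0,0,0.5],[0,0,-0.009,0,0,0,0.5],[-0.012,0,0,0,0,0,0.5],[-0.02,0,0,0,0,0,0.5],[-0.02,0.001,0,0,0,0,0.5],[-0.012,0,0,0,0,0.01,0.5],[0,0,0.007,0,0,0,0.5],[0,0,0.003,0,0,0,0.5],[0,0,0.002,0,0,0,0.5],[0,0,0.001,0,0,0,0.5],[0,0,0.001,0,0,0,0.5],[0,0,0,0,0,0,0.5]])

```text
t: 13.2
eef_pos: [0.6082, 0.1427, 0.0341]
tcp_rot: [-0.0, 0.754, 0.657, 0.0]
ft_force: [-4.3, -0.6, 7.6]
opening: 0.0424
grip_force: 3.6
```

Run:
```python
from fit import *
go(.014,.096,.0345,0)
```

```text
t 13.2 rack pos [0.0142 0.0967] z 0.0341 open 0.0424 F [-4.34 -0.65  7.64]
 shift tool [-0.0007 -0.0002 -0.0004] turn [-0.    -0.001  0.002] shift after turn [-0.0007 -0.0002 -0.0004] j [-0.29  0.64  0.02  1.75 -0.02  0.75 -0.4 ]
```

Cap 2 touched. Now cap 3.

carry_out(deltas=[[0,0,-0.005,0,0,0,0.5],[0,0,-0.009,0,0,0,0.5],[-0.012,0,0,0,0,0,0.5],[-0.02,0,0,0,0,0,0.5],[-0.02,0,0,0,0,0,0.5],[-0.012,0,0,0,0,0,0.5],[0,0,0.007,0,0,0,0.5],[0,0,0.003,0,0,0,0.5],[0,0,0.002,0,0,0,0.5],[0,0,0.001,0,0,0,0.5],[0,0,0.001,0,0,0,0.5],[0,0,0,0,0,0,0.5]])

```text
t: 14.7
eef_pos: [0.5996, 0.0793, 0.0342]
tcp_rot: [-0.0, 0.753, 0.657, 0.0]
ft_force: [-3.5, 1.6, 7.7]
opening: 0.0423
grip_force: 3.8
```

Run:
```python
from fit import *
go(.014,.032,.0345,0)
```

```text
t 14.7 rack pos [0.0144 0.0327] z 0.0342 open 0.0423 F [-3.48  1.6   7.68]
 shift tool [-0.0007 -0.0004 -0.0003] turn [-0.    -0.001  0.002] shift after turn [-0.0007 -0.0004 -0.0003] j [-0.19  0.62  0.02  1.8  -0.02  0.73 -0.3 ]
```

All three caps are touched. I'll raise the tool, narrow the fingers, and move to the right-hand side of the cheese.

carry_out(deltas=[[0,0,-0.01,0,0,0,0.5],[0,0,-0.03,0,0,0,0.5],[0,0,-0.03,0,0,0,0.5],[-0.015,-0.015,0,0,0,0,0.84],[-0.03,-0.025,0,0,0,0,0.84],[-0.03,-0.025,0,0,0,0,0.84],[-0.03,-0.025,0,0,0,0,0.84],[-0.02,-0.014,0,0,0,0,0.84],[-0.008,0,0,0,0,0,0.84],[0,0,0,0,0,0,0.84]])

```text
t: 15.95
eef_pos: [0.4798, -0.0395, 0.1038]
tcp_rot: [0.001, 0.754, 0.657, 0.001]
ft_force: [-0.2, 0.4, -0.5]
opening: 0.0137
grip_force: 0.0
```

Run:
```python
from fit import *
go(-.09,-.1,.03,0)
im=get_image('side');cv2.imwrite('pics/s7.png',im)
h=cv2.cvtColor(im,cv2.COLOR_BGR2HSV);m=(h[...,1]<100)|(h[...,2]<38)
p=env.read_state()['eef_pos'];e=Rm.T@(p[:2]-t)
for z in (.09,.1,.11,.12,.13):print(z,proj('side',(*rack(e[0],e[1]+.011),z)).round(1))
u=proj('side',p).astype(int);print(u)
for r in range(u[1]-25,u[1]+20):print(r,u[0]-20,''.join('#' if m[r,c] else '.' for c in range(u[0]-20,u[0]+20)))
```

```text
t 15.95 rack pos [-0.0878 -0.1015] z 0.1038 open 0.0137 F [-0.16  0.36 -0.49]
 shift tool [ 0.0015 -0.0023  0.0737] turn [ 0.002 -0.     0.001] shift after turn [ 0.0015 -0.0022  0.0738] j [-0.02  0.33  0.05  2.08 -0.02  0.74 -0.09]
0.09 [279.5 179.3]
0.1 [279.6 176.8]
0.11 [279.7 174.3]
0.12 [279.8 171.8]
0.13 [279.9 169.3]
[281 173]
148 261 ....##################################..
149 261 .....##################################.
150 261 .....###########################..######
151 261 .....##########################...######
152 261 ......########################....######
153 261 .......#######################....######
154 261 ........############..#######.....######
155 261 ........############...######......####.
156 261 .........###########..#######.....####..
157 261 .........###########...######....####...
158 261 .............#######..#######...####....
159 261 ..............######.###############....
160 261 ...............######################...
161 261 ...............#########################
162 261 ...............#########################
163 261 ...............#####
[... 741 characters left out ...]
..............
179 261 .########...............................
180 261 ....####................................
181 261 .......#................................
182 261 ........................................
183 261 ........................................
184 261 ........................................
185 261 ........................................
186 261 ........................................
187 261 ........................................
188 261 ........................................
189 261 ........................................
190 261 .......................................#
191 261 ......................................#.
192 261 .....................................#..
```

The tips again read about 17 mm above the reported TCP height, in line with the rail contact. I'll lower beside the cheese until the tips are about 10 mm above the worktop.

carry_out(deltas=[[0.001,-0.002,0.02,0,0,0,0.84],[0,0,0.03,0,0,0,0.84],[0,0,0.03,0,0,0,0.84],[0,0,0.015,0,0,0,0.84],[0,0,0.005,0,0,0,0.84],[0,0,0,0,0,0,0.84]])

```text
t: 16.75
eef_pos: [0.4772, -0.0378, 0.0034]
tcp_rot: [0.0, 0.754, 0.657, 0.0]
ft_force: [-0.6, 0.2, 0.6]
opening: 0.0136
grip_force: 0.0
```

Run:
```python
from fit import *
go(-.09,-.1,-.006,0)
im=get_image('side');h=cv2.cvtColor(im,cv2.COLOR_BGR2HSV);m=(h[...,1]<100)|(h[...,2]<38)
p=env.read_state()['eef_pos'];e=Rm.T@(p[:2]-t)
for z in (0,.02,.04):print(z,proj('side',(*rack(e[0],e[1]+.011),z)).round(1))
u=proj('side',p).astype(int)
for r in range(u[1]-16,u[1]+22):print(r,u[0]-22,''.join('#' if m[r,c] else '.' for c in range(u[0]-22,u[0]+20)))
```

```text
t 16.75 rack pos [-0.0906 -0.1002] z 0.0034 open 0.0136 F [-0.58  0.25  0.59]
 shift tool [0.0002 0.0006 0.0094] turn [ 0.    -0.     0.002] shift after turn [0.0002 0.0006 0.0094] j [-0.01  0.51  0.04  2.12 -0.04  0.51 -0.08]
0 [279.2 200.7]
0.02 [279.4 196.2]
0.04 [279.6 191.6]
181 258 ..........############...#####......#####.
182 258 ............##########...#####......####..
183 258 ................#####....######....####...
184 258 .................#####....#####..#####....
185 258 .................#####....###########.....
186 258 ..................####....##########......
187 258 ..................####....#########.......
188 258 .................#####....########........
189 258 .................#####...#####............
190 258 .................######..####............#
191 258 .................######.#####............#
192 258 .................#####..#####.............
193 258 .................#####..#####...........#.
194 258 ..................###...#####...........#.
195 258 ..................##....####............#.
196 258 ........................####............#.
197
[... 418 characters left out ...]
.....##############..................
206 258 ..........##############..................
207 258 ..........#############...................
208 258 ...........############...................
209 258 ............###########...................
210 258 ............#########.....................
211 258 .................##.......................
212 258 ..........................................
213 258 ..........................................
214 258 ..........................................
215 258 ..........................................
216 258 ..........................................
217 258 ..........................................
218 258 ..........................................
```

carry_out(deltas=[[0,0,0.003,0,0,0,0.84],[0,0,0.003,0,0,0,0.84],[0,0,0.002,0,0,0,0.84],[0.005,0,0,0,0,0,0.84],[0.005,0,0,0,0,0,0.84],[0.005,0,0,0,0,0,0.84],[0.005,0,0,0,0,0,0.84],[0.005,0,0,0,0,0,0.84],[0.005,0,0,0,0,0,0.84],[0.005,0,0,0,0,0,0.84],[0,0,0,0,0,0,0.84]])

```text
t: 18.18
eef_pos: [0.4815, -0.0028, -0.0048]
tcp_rot: [-0.0, 0.754, 0.657, 0.0]
ft_force: [-0.2, 0.2, -0.2]
opening: 0.0136
grip_force: 0.0
```

```bash
cat > find.py <<'E'
from fit import *
go(-.09,.0,-.006,0)
for n in('side','top'):
    im=get_image(n);cv2.imwrite(f'pics/{n}_n.png',im);h=cv2.cvtColor(im,cv2.COLOR_BGR2HSV)
    m=((h[...,2]>(130 if n=='side' else 110))&(h[...,1]<(110 if n=='side' else 120))&(h[...,0]>15)&(h[...,0]<32)).astype('u1')
    k,l,s,ce=cv2.connectedComponentsWithStats(m)
    for i in range(1,k):
        P=ray(n,ce[i],.02 if n=='side' else .03)[:2];r=Rm.T@(P-t)
        if s[i,4]>25 and -.2<r[0]<.05 and -.2<r[1]<.2 and max(s[i,2:4])<19:print(n,ce[i].round(1),s[i],'rack',r.round(4))
E
python3 find.py
```

```text
t 18.18 rack pos [-0.0913 -0.0649] z -0.0048 open 0.0136 F [-0.19  0.19 -0.21]
 shift tool [0.0649 0.0014 0.0012] turn [-0.    -0.     0.002] shift after turn [0.0649 0.0013 0.0012] j [-0.08  0.53  0.04  2.11 -0.04  0.5  -0.15]
side [261.4 172.6] [257 170   9   7  33] rack [ 0.0138 -0.1721]
side [226.4 223.2] [220 218  14  12 130] rack [0.0043 0.0922]
top [217.9 179.8] [210 172  17  17 219] rack [0.0013 0.0946]
```

Run:
```python
import cv2
im=cv2.imread('pics/side_n.png');h=cv2.cvtColor(im,cv2.COLOR_BGR2HSV)
for r in range(182,222):
    s=''
    for c in range(245,300):
        H,S,V=h[r,c]; s+='c' if (S<115 and V>95 and 12<H<35) else 'T' if (80<H<100 and S>120) else '#' if (S<100 or V<38) else '.'
    print(r,s)
```

```text
182 ...............###############################.........
183 ...............################################........
184 ................###########################.####.......
185 .................#########################...####.##...
186 .................########################....#######...
187 ..................######################.....#######...
188 ...................############..######......######....
189 ....................##########....#####......######....
190 ....................##########....#####......#####....c
191 .....................#########....#####.....#####......
192 ........................######....#####....##T##.....#T
193 .........................#####....######.######......#T
194 .........................######...#####T#####........#T
195 .........................######...##########.........#T
196 .........................######...#########..........#T
197 ..........................#####...########............T
198 ..........................#####..#####................T
199 ..........................#####..#####................#
200 ................
[... 599 characters left out ...]
......#ccccccccccc#.....................
211 .....................#ccccccccccc#.....................
212 .....................#ccccccccccc#.....................
213 .....................##ccccccccc##.....................
214 .......................ccccccccc#......................
215 .........................#ccc##........................
216 .......................................................
217 .......................................................
218 .......................................................
219 .......................................................
220 .......................................................
221 .......................................................
```

The cheese has moved about 22 mm sideways and is nested on the fingers as planned. Continuing.

carry_out(deltas=[[0.005,0,0,0,0,0,0.84],[0.006,0,0,0,0,0,0.84],[0.006,0,0,0,0,0,0.84],[0.006,0,0,0,0,0,0.84],[0.006,0,0,0,0,0,0.84],[0.006,0,0,0,0,0,0.84],[0.006,0,0,0,0,0,0.84],[0.006,0,0,0,0,0,0.84],[0.006,0,0,0,0,0,0.84],[0.006,0,0,0,0,0,0.84],[0.004,0,0,0,0,0,0.84],[0,0,0,0,0,0,0.84]])

```text
t: 19.77
eef_pos: [0.4902, 0.0595, -0.0048]
tcp_rot: [-0.0, 0.754, 0.657, 0.0]
ft_force: [-1.0, -0.3, 0.1]
opening: 0.0138
grip_force: 0.0
```

carry_out(deltas=[[-0.01,0,0,0,0,0,0.84],[-0.02,0,0,0,0,0,0.84],[0,0,-0.03,0,0,0,0.84],[0,0,-0.03,0,0,0,0.84],[0,0,-0.04,0,0,0,0.84],[-0.05,-0.01,0,0,0,0,0.84],[-0.05,-0.01,0,0,0,0,0.84],[0,0,0,0,0,0,0.84]])

```text
t: 20.78
eef_pos: [0.4503, -0.0722, 0.0953]
tcp_rot: [0.0, 0.757, 0.654, -0.001]
ft_force: [-0.5, 1.5, 0.1]
opening: 0.0139
grip_force: 0.0
```

```bash
python3 find.py
```

```text
t 20.77 rack pos [-0.1126 -0.1379] z 0.0953 open 0.0139 F [-0.55  1.48  0.05]
 shift tool [0.1382 0.0217 0.101 ] turn [-0.001  0.002 -0.007] shift after turn [0.1379 0.0226 0.1013] j [ 0.01  0.31  0.1   2.14 -0.04  0.7  -0.01]
side [263.6 174.6] [258 170  12  10  94] rack [ 0.0022 -0.1655]
side [263.7 219.7] [257 214  14  12 124] rack [-0.0906  0.0293]
side [226.4 223.2] [220 218  14  12 130] rack [0.0042 0.0923]
top [218.  179.9] [210 172  17  17 223] rack [0.0012 0.0945]
top [237.1 217.2] [229 209  17  18 233] rack [-0.0921  0.0304]
```

The cheese now sits at rack (-92, +30) mm, in line with gap 3 (centre +32). Next I turn the tool a quarter turn and go behind it.

carry_out(deltas=[[0,0,0,0,0,0.15,0.84],[0,0,0,0,0,0.16,0.84],[0,0,0,0,0,0.16,0.84],[0,0,0,0,0,0.16,0.84],[0,0,0,0,0,0.16,0.84],[0,0,0,0,0,0.16,0.84],[0,0,0,0,0,0.16,0.84],[0,0,0,0,0,0.16,0.84],[0,0,0,0,0,0.16,0.84],[0,0,0,0,0,0.135,0.84],[0,0,0,0,0,0,0.84]])

```text
t: 22.25
eef_pos: [0.4528, -0.0658, 0.095]
tcp_rot: [-0.0, 0.998, -0.064, -0.0]
ft_force: [0.1, -0.2, -1.0]
opening: 0.0137
grip_force: 0.0
```

```bash
python3 -c "
from fit import *
go(-.14,.031,.095,-90)"
```

```text
t 22.25 rack pos [-0.111  -0.1312] z 0.095 open 0.0137 F [ 0.15 -0.16 -1.03]
 shift tool [-0.0273 -0.1625  0.    ] turn [-0.     0.     0.011] shift after turn [-0.029  -0.1622 -0.    ] j [-0.28  0.33  0.42  2.14 -0.21  0.71 -1.42]
```

carry_out(deltas=[[-0.01,-0.02,0,0,0,0.011,0.84],[-0.019,-0.035,0,0,0,0,0.84],[0,-0.035,0,0,0,0,0.84],[0,-0.035,0,0,0,0,0.84],[0,-0.027,0,0,0,0,0.84],[0,-0.01,0,0,0,0,0.84],[0,0,0.02,0,0,0,0.84],[0,0,0.03,0,0,0,0.84],[0,0,0.02,0,0,0,0.84],[0,0,0,0,0,0,0.84]])

```text
t: 23.5
eef_pos: [0.445, 0.0962, 0.024]
tcp_rot: [0.001, 0.997, -0.071, -0.002]
ft_force: [-0.1, 0.4, 0.0]
opening: 0.0134
grip_force: 0.0
```

```bash
python3 -c "
from fit import *
go(-.14,.031,-.005,-90)"
```

```text
t 23.5 rack pos [-0.141   0.0281] z 0.024 open 0.0134 F [-0.11  0.36  0.03]
 shift tool [ 0.0011 -0.0029  0.029 ] turn [ 0.002  0.003 -0.003] shift after turn [ 0.001  -0.0029  0.029 ] j [-0.53  0.46  0.31  2.17 -0.26  0.54 -1.74]
```

carry_out(deltas=[[0.001,-0.003,0.015,0,0,0,0.84],[0,0,0.01,0,0,0,0.84],[0,0,0.004,0,0,0,0.84],[0.005,0,0,0,0,0,0.84],[0.006,0,0,0,0,0,0.84],[0.006,0,0,0,0,0,0.84],[0.006,0,0,0,0,0,0.84],[0.006,0,0,0,0,0,0.84],[0.006,0,0,0,0,0,0.84],[0.006,0,0,0,0,0,0.84],[0.005,0,0,0,0,0,0.84],[0,0,0,0,0,0,0.84]])

```text
t: 25.0
eef_pos: [0.4943, 0.0935, -0.0038]
tcp_rot: [-0.0, 0.997, -0.071, 0.001]
ft_force: [-0.4, 0.1, -0.4]
opening: 0.0135
grip_force: 0.0
```

```bash
python3 find.py; python3 -c "
from fit import *
go(-.026,.031,-.005,-90)"
```

```text
t 25.0 rack pos [-0.0919  0.0322] z -0.0038 open 0.0135 F [-0.43  0.1  -0.38]
 shift tool [0.002  0.0322 0.0022] turn [ 1.000e-03 -1.000e-03 -1.575e+00] shift after turn [-0.0322  0.0019  0.0022] j [-0.47  0.57  0.28  2.07 -0.29  0.54 -1.69]
side [226.4 223.3] [220 218  14  12 132] rack [0.0042 0.0926]
top [312.6 191.6] [305 183  16  18 230] rack [ 1.000e-04 -1.605e-01]
top [219.7 190.7] [214 185  12  13  41] rack [-0.0274  0.0859]
top [216.3 206.8] [211 201  12  13  38] rack [-0.0714  0.0888]
t 25.1 rack pos [-0.0925  0.0323] z -0.0038 open 0.014 F [-1.06 -0.78 -0.61]
 shift tool [0.0665 0.001  0.0012] turn [-0.    -0.    -0.004] shift after turn [0.0665 0.0013 0.0012] j [-0.47  0.57  0.28  2.07 -0.29  0.54 -1.69]
```

```bash
cat > asc.py <<'E'
from fit import *
import sys
x,y=float(sys.argv[1]),float(sys.argv[2])
im=get_image('side');h=cv2.cvtColor(im,cv2.COLOR_BGR2HSV)
u=proj('side',(*rack(x,y),.015));print('expect',u)
c0,r0=int(u[0])-24,int(u[1])-14
for r in range(r0,r0+28):
    s=''
    for c in range(c0,c0+48):
        H,S,V=h[r,c]; s+='c' if (S<115 and V>95 and 12<H<35) else '#' if (S<100 or V<38) else '.'
    print(r,c0,s)
E
python3 asc.py -.058 .032
```

```text
expect [253.70301959 218.09678033]
204 229 ...........................#################....
205 229 ............................###############.....
206 229 ............................###############.....
207 229 ............................#############.......
208 229 ............................#############.......
209 229 ...........................##############.......
210 229 ...........................##############.......
211 229 ..........................###############.......
212 229 .......................#################........
213 229 .....................####################.......
214 229 ....................c####################.......
215 229 ...................#cc##################........
216 229 ..................#cccc#################........
217 229 ..................#cccc##################.......
218 229 cc................#cccccc################.......
219 229 ccc...............#cccccc###############........
220 229 cccc...............#cccccccc############........
221 229 ccccc..............#cccccccccc#########.........
222 229 cccccc.............#cccccccccc#########.........
223 229 ccccc..............##ccccccccc########..........
224 229 cccccc..............#cccccccc#########..........
225 229 ccccc...................ccc###.#######..........
226 229 ccccc..............................##...........
227 229 ccccc..............................#............
228 229 ccccc...........................................
229 229 cccc............................................
230 229 ccc#............................................
231 229 .cc.............................................
```

The cheese is where expected, centred at about (253.5,219) and in line with the lane. Pushing in.

carry_out(deltas=[[0.005,0,0,0,0,0,0.84],[0.006,0,0,0,0,0,0.84],[0.006,0,0,0,0,0,0.84],[0.006,0,0,0,0,0,0.84],[0.006,0,0,0,0,0,0.84],[0.006,0,0,0,0,0,0.84],[0.006,0,0,0,0,0,0.84],[0.006,0,0,0,0,0,0.84],[0.005,0,0,0,0,0,0.84],[0.004,0,0,0,0,0,0.84],[0,0,0,0,0,0,0.84]])

```text
t: 26.52
eef_pos: [0.5493, 0.0856, -0.0038]
tcp_rot: [-0.0, 0.997, -0.071, 0.0]
ft_force: [-0.4, 0.3, 1.0]
opening: 0.0135
grip_force: 0.0
```

```bash
python3 -c "
from fit import *
go(-.026,.031,-.005,-90)"
```

```text
t 26.52 rack pos [-0.0363  0.032 ] z -0.0038 open 0.0135 F [-0.37  0.25  1.  ]
 shift tool [0.0103 0.001  0.0012] turn [-0.    -0.    -0.004] shift after turn [0.0103 0.001  0.0012] j [-0.42  0.63  0.28  1.94 -0.29  0.61 -1.67]
```

Slow steps now, until the rail is felt.

carry_out(deltas=[[0.002,0,0,0,0,0,0.84],[0.002,0,0,0,0,0,0.84],[0.001,0,0,0,0,0,0.84],[0.001,0,0,0,0,0,0.84],[0,0,0,0,0,0,0.84]])

```text
t: 27.15
eef_pos: [0.5549, 0.0848, -0.0038]
tcp_rot: [0.0, 0.997, -0.071, 0.0]
ft_force: [-0.9, -0.1, -0.6]
opening: 0.0136
grip_force: 0.1
```

carry_out(deltas=[[0.001,0,0,0,0,0,0.84],[0.001,0,0,0,0,0,0.84],[0,0,0,0,0,0,0.84]])

```text
t: 27.52
eef_pos: [0.557, 0.0845, -0.0038]
tcp_rot: [0.0, 0.997, -0.071, 0.0]
ft_force: [-0.4, 0.3, -0.3]
opening: 0.0134
grip_force: 0.1
```

carry_out(deltas=[[0.001,0,0,0,0,0,0.84],[0.001,0,0,0,0,0,0.84],[0,0,0,0,0,0,0.84]])

```text
t: 27.9
eef_pos: [0.559, 0.0843, -0.0038]
tcp_rot: [-0.0, 0.997, -0.071, 0.0]
ft_force: [-0.2, 0.4, 0.1]
opening: 0.0134
grip_force: 0.1
```

carry_out(deltas=[[0.001,0,0,0,0,0,0.84],[0.001,0,0,0,0,0,0.84],[0,0,0,0,0,0,0.84]])

```text
t: 28.28
eef_pos: [0.5609, 0.084, -0.0038]
tcp_rot: [-0.0, 0.997, -0.071, 0.0]
ft_force: [-0.9, -0.2, -0.6]
opening: 0.0137
grip_force: 0.1
```

carry_out(deltas=[[0.001,0,0,0,0,0,0.84],[0.001,0,0,0,0,0,0.84],[0,0,0,0,0,0,0.84]])

```text
t: 28.65
eef_pos: [0.5616, 0.0839, -0.0041]
tcp_rot: [0.0, 0.997, -0.071, -0.001]
ft_force: [-4.3, 0.4, 2.0]
opening: 0.0135
grip_force: 2.0
```

```bash
python3 asc.py .012 .032
```

```text
expect [233.66885928 211.10634435]
197 209 ..........................##################....
198 209 ..........................##################....
199 209 ..........................#################.....
200 209 ..........................###############.......
201 209 ..........................###############.......
202 209 .........................################.......
203 209 .........................################.......
204 209 ......................##################........
205 209 .....................###################........
206 209 .....................###########.#######........
207 209 ......................##########.#######........
208 209 ....................####################........
209 209 ....................cc##################........
210 209 ...................#ccc#################........
211 209 ...................#cccc################........
212 209 ....................ccccc###############........
213 209 ....................cccccccc############........
214 209 .......................ccccccc#########.........
215 209 ..........................cccc#########.........
216 209 ...............................#######..........
217 209 ................................#####...........
218 209 .................c..............#####...........
219 209 ...............cccccc.............###...........
220 209 ............ccc#.ccccc#.........................
221 209 ...........ccccccccc#cc#........................
222 209 ...........cccccccccccc##.......................
223 209 ..........ccccccccccccc##.......................
224 209 ..........cccccccccccccc#.......................
```

A 4 N reaction along the lane means the cheese is home against the rail. I'll back off straight, rise and check.

carry_out(deltas=[[-0.004,0,0,0,0,0,0.84],[-0.01,0,0,0,0,0,0.84],[-0.02,0,0,0,0,0,0.84],[-0.02,0,0,0,0,0,0.84],[0,0,-0.03,0,0,0,0.84],[0,0,-0.04,0,0,0,0.84],[-0.03,0,-0.04,0,0,0,0.84],[-0.04,0,-0.04,0,0,0,0.84],[-0.04,0,0,0,0,0,0.84],[-0.02,0,0,0,0,0,0.84],[0,0,0,0,0,0,0.84]])

```text
t: 30.08
eef_pos: [0.3793, 0.1103, 0.1464]
tcp_rot: [-0.001, 0.998, -0.07, 0.0]
ft_force: [0.8, 0.5, -0.6]
opening: 0.0139
grip_force: 0.0
```

```bash
python3 find.py; python3 -c "
import cv2,numpy as np
a=cv2.resize(cv2.imread('pics/side_n.png')[140:260,180:320],None,fx=4,fy=4,interpolation=cv2.INTER_CUBIC)
cv2.imwrite('pics/f.png',a)"
```

```text
t 30.07 rack pos [-0.2081  0.033 ] z 0.1464 open 0.0139 F [ 0.82  0.47 -0.63]
 shift tool [0.1182 0.0329 0.1523] turn [-1.000e-03 -1.000e-03 -1.573e+00] shift after turn [-0.033   0.1181  0.1524] j [-0.71  0.11  0.38  2.24 -0.06  0.79 -2.  ]
side [263.5 174.8] [257 170  13  11  96] rack [ 0.0022 -0.1647]
side [234.8 209.5] [228 204  14  12 114] rack [0.0098 0.0285]
side [226.4 223.2] [220 218  14  12 131] rack [0.0042 0.0924]
top [218.  179.8] [210 172  17  16 215] rack [0.0015 0.0944]
top [241.6 180.7] [234 173  17  16 214] rack [0.0066 0.0311]
top [312.5 191.7] [305 183  16  18 227] rack [-1.000e-04 -1.603e-01]
```

View pics/f.png

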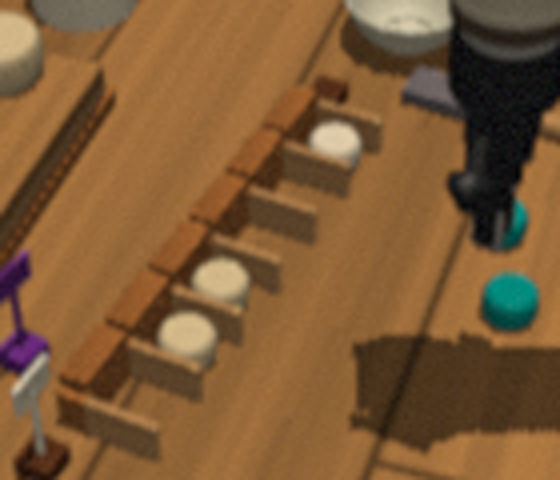

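The picture shows the cheese at about (220,283) in the third gap from the tag, flat against the rail. Top view puts its centre at rack x=6.6 mm, against 7 mm for fully home. The bystander cheeses have not moved and the arm is clear.

```bash
python3 -c "
from station import env
print(env.finish_job())"
```

```text
the job is handed in; nothing more can be done
None
```

I touched the rail top behind gaps 1, 2 and 3, counting from the tag end, and pushed the small cheese fully home into gap 3; the job was handed in at about 30 s, with no verdict shown.

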